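# Click the dice-tower dial on one step to release the die

## Task

With a fingertip, rub the big knurled metal dial of the birch dice tower round clockwise (seen from above) by exactly one click, from its first tick mark to the middle one and never on towards the third, so that the tower's gate slides open and the waiting metal die drops into the tray. Only the dial is turned: do not touch the die or the gate, lift nothing, leave everything lying around where it is, and finish with the dial settled in its click and the die at rest in the tray.

Things in the scene. Friction and masses are not known exactly. Their poses are not given: they have to be found in the camera images.
- tower: Fixed birch unit. Origin on the table under the dial's axis; z up; -x is its front; the dice tower stands on its -y side. Square console 130 x 130 x 40 mm high centred on the origin carries the dial. Open-topped tower, 64 x 64 mm outside, 115 mm high, centred at y = -125 mm, joined by a bridge 40 mm high. The tray lies in front of the tower.
- tray_center (a point): Centre of the tray's inner floor, 5 mm above the table. Inside, the tray measures 115 mm along the unit's x and 100 mm along its y; walls 28 mm high.
- dial_center (a point): Centre of the dial's flat top, 55 mm above the table, on its vertical turning axis. The dial is a solid disc, 110 mm across and 14 mm thick, too wide to pinch, with fine ribs (knurling, about 0.5 mm) on its top from 36 mm radius out and down its rim. It does not sink; 6 to 10 N of fingertip pressure on the ribs is enough.
- dial_mark (a point): Outer end of the white pointer line on the dial's top, 55 mm from the axis; it turns with the dial and points at tick marks on the console: first tick 40 degrees from the unit's front (-x) towards its -y side (start), middle tick straight to the front, third tick 40 degrees to the +y side.
- dial (a joint): Dial angle in rad, growing clockwise seen from above. Clicks at 0 (start, first tick, gate shut), 0.70 (middle tick, gate open) and 1.40 (third tick, end stop just after). About 0.07 N m pushes it over the hump out of the first click; let go past about 0.4 it springs on to 0.70 by itself, before about 0.2 it springs back; past 1.05 it runs on to 1.40.
- metal_die: Loose rust-orange metal die, 18 mm cube, 40 g. Origin at the centre of its underside as it starts: lying flat on the gate in the tower, 72 mm above the table. The dice tower's gate lets it fall down a slick ramp into the tray.
- die_center (a point): Centre of the metal die.
- gate: Steel gate plate, 4 mm thick, at 68 to 72 mm height in the tower, driven by the dial: it slides to the unit's -y, out of the tower's side, by 53 mm at the middle click. Origin at the centre of its underside when shut.
- jasper_die: Loose green jasper die, 20 mm cube; origin at the centre of its underside; a bystander, to be left where it is.
- pawn: Loose dark wooden pawn, 24 mm across, 38 mm tall; origin at the centre of its underside; a bystander, to be left where it is.
- paint_pot: Loose small glass paint pot with cap, 28 mm across, 35 mm tall; origin at the centre of its underside; a bystander, to be left where it is.
- pencil: Loose pencil lying flat, about 160 mm long along its x axis, 7.5 mm thick, silver ferrule; origin at the centre of its underside; a bystander, to be left where it is.
- deck_box: Loose cardboard deck box lying flat, 66 x 92 x 30 mm; origin at the centre of its underside; a bystander, to be left where it is.
- dice_cup: Loose black dice cup, 72 mm across the rim, 85 mm tall, mouth up; origin at the centre of its underside; a bystander, to be left where it is.

How it is judged (in metres and radians):
At the end, for the whole second after the job is handed in: The dial rests in its middle detent (0.70 rad, within 0.1), the metal die lies still on the tray floor between the tray walls, and every bystander is within 15 mm of where it started (value of joint dial between 0.6 and 0.8 rad and x of die_center in the frame of tower between -0.15 and -0.03 m and y of die_center in the frame of tower between -0.178 and -0.072 m and z of die_center in the frame of tower below 0.024 m and linear speed of metal_die below 0.02 m/s and distance of each of jasper_die, pawn, paint_pot, pencil, deck_box, dice_cup from where it was at the start of the episode below 0.015 m); the robot touches nothing.
It fails at once if the dial is turned past the middle click towards the third (beyond 1.0 rad) (value of joint dial above 1 rad).
It fails at once if the robot touches or lifts the metal die (height (world z) of die_center above 0.1 m or contact force between any of the fingers, the arm and metal_die above 0.2 N).
It fails at once if the robot works the gate directly (contact force between any of the fingers, the arm and gate above 0.5 N).
It fails at once if the arm or the hand's body, not a finger, leans on the dial or the dice tower (contact force between the arm and tower above 3 N).
It fails at once if a bystander is lifted or pushed out of place (more than 15 mm) (distance of any of jasper_die, pawn, paint_pot, pencil, deck_box, dice_cup from where it was at the start of the episode above 0.015 m).
It also fails if it takes over 38 s, if anything falls off the work surface, if the arm or the gripper's body presses on something with over 40 N, if the wrist force passes 120 N, or if a joint passes its speed limit or range.

## Robot

A 6-joint arm with a two-finger parallel gripper is mounted at the origin on the work surface. World frame = base frame: x ahead of the robot, y to its left, z up, the work surface at z = 0. Lengths are in mm, angles in rad, forces in N, time in s.
With the tool pointing down it reaches from about 375 to 925 mm from the base axis. Payload 5.7 kg.
Tool frame: the origin (TCP) lies midway between the tips of the shut fingers; the grasp point (between the pads) lies 19 mm behind it (arm.hold_point_z is the distance from the TCP to the grasp point, in mm); z points along the fingers, y is the direction in which the jaws open and shut (so a half turn about z gives the same grasp; the last joint's range is limited). The gripper opens to 88 mm and grips with 3 to 60 N. Pads are 20 mm wide; open, the fingers measure 115 mm over their backs; the gripper's body (75 mm by 178 mm) begins 61 mm behind the grasp point.
Start: joints at [0.991, 0.359, 1.51, -0, 1.272, -0.115], TCP at [268.934, 536.318, 222.623] pointing down, gripper open.
Joint ranges: [-2.97, 2.97], [-1.01, 2.36], [0.21, 2.38], [-0.96, 4.11], [0.2, 2.71], [-2.98, 2.98]. Speed limits (rad/s): [2.39, 2.39, 3.14, 3.14, 3.14, 3.14].

## Interface

Orientations are given as a rotation vector (axis times angle).
In Python, from bench import state, optics, arm gives the robot as it stands. The module is installed in compiled form; this text tells all that it offers.
- The arm moves only by the shell command python3 -m inch 'ROWS' [OPENING]. ROWS is JSON, a list that holds one entry, the list of rows, each a list of 6 numbers: the shift along the tool's x, y, z in m, then the turn, a rotation vector about the tool's x, y, z in degrees. In form: [[[x, y, z, rx, ry, rz], ...]]. A call has 1 to 10 rows; each row shifts and turns the commanded pose from where the row before left it, along the tool's axes as they then stand; what a row does not reach is not made up. A row lasts 1/8 s, in which the tool goes at most 62.5 mm and 10.7 degrees, less where a joint would pass 70% of its speed; a pose out of reach is approached as far as the arm can. A call with a gripper value outside its range is refused whole. OPENING is the finger opening in m, from 0 to 0.0878, set as the call begins (- or left out, the last holds). The fingers move at their own pace and stop on an object; the grip force is fixed at half the most. Time passes only in rows, so rows that do not move let the fingers close. It gives the time, the measured TCP pose, the force and the opening at its end, in the units of the state.
- state(): the state, without advancing time (a new reading comes with each control period).
- optics.capture(name): name is "side" or "top"; returns a dict with "frame" (420x560x3 uint8, red, green, blue), "depth" (420x560 float32, mm along the optical axis (not along the pixel's ray), 0 where there is no reading), "vertical_fov" (degrees; the focal length in pixels is half the picture's height over the tangent of half this angle, whatever the lens; pixels are square), "cx", "cy" (the principal point, pixels), "dist_coeffs" ([k1, k2, p1, p2, k3] as OpenCV has them; the pictures are not rectified), "R" (3x3) and "t" (3): a world point X has camera coordinates R X + t. Camera axes: x right, y down, z forward; pixel columns grow to the right and rows downward; lengths in mm; the calibration is good to about 2 mm. A picture is of the moment at which its call begins.
- arm.finish_job(): hands the job in, once; it reports no verdict.
Trained networks look in a picture, given as the dict that the camera call returned (one of the last four; its "shot" number tells which), for a name from the list of things; names that differ only in an ending like _2 or _b are one class to them, and where a whole thing is asked for, a point or a joint stands for the part that bears it (a point fixed in the world has none). Each returns a list of dicts, best first, with "p" (0 to 1); they miss things now and then, are a little off and sometimes report something else, mostly with a low value. They report only what shows in the picture. A call takes as long as a camera call.
- optics.regions_of(picture, query): "mask" (420x560 bool, what is visible of it).
- optics.spot_point(picture, query): "point" ([x, y, z] in mm, in world coordinates, good to about 4 mm: a listed point, or the origin of a listed thing).
The state is a dict: "time_s": time; "joints": joint angles; "qd": joint speeds; "tau": joint torques, N m; "tool_pos": TCP position; "orientation": TCP orientation; "ft_force": force on the tool from outside, world axes, zero at the start; "ft_torque": the same for the moment, N m; "opening": finger opening in mm.
Only numpy, scipy, OpenCV 4.12 (cv2) and the standard library are available. Lean on these libraries where they do the work, as an engineer would, in place of code of your own. Each camera call takes 0.05 s, during which the arm holds its last target. There are 200 camera calls.

## Working session

There is one attempt and no reset: what is moved stays moved. The work goes in short steps, Python scripts to look and compute and a shell command to move; the robot and the scene stay as the last step left them, time stands still between calls to the robot, and variables do not carry over. Pictures are saved under pics/ and viewed, about 8 in all and at most 12, crops included, and the job is handed in when it is done.

```bash
mkdir -p pics; python3 - <<'E'
from bench import state, optics, arm
import cv2,numpy as np
s=state();print({k:np.round(v,3) for k,v in s.items()})
for n in("top","side"):
    p=optics.capture(n);cv2.imwrite(f"pics/{n}0.png",p["frame"][:,:,::-1])
    print(n,p["vertical_fov"],p["cx"],p["cy"],p["dist_coeffs"],np.round(p["R"],3).tolist(),np.round(p["t"],1))
    for q in("tower","tray_center","dial_center","dial_mark","die_center","gate","jasper_die","pawn","paint_pot","pencil","deck_box","dice_cup"):
        print(q,[(np.round(r["point"],1).tolist(),round(r["p"],2)) for r in optics.spot_point(p,q)[:2]])
E
```

```text
{'time_s': np.float64(0.0), 'joints': array([ 0.991,  0.359,  1.511, -0.   ,  1.272, -0.115]), 'qd': array([-0.002, -0.   ,  0.001,  0.002,  0.   ,  0.001]), 'tau': array([-0.0000e+00, -5.1537e+01, -2.7073e+01,  6.8000e-02,  3.5000e-02,
       -0.0000e+00]), 'tool_pos': array([268.574, 535.78 , 221.836]), 'orientation': array([-7.230e-01, -3.057e+00,  3.000e-03]), 'ft_force': array([ 0.177, -0.201, -0.412]), 'ft_torque': array([ 0.005,  0.056, -0.015]), 'opening': np.float64(87.514)}
top 55.95456967307905 278.5847508196364 207.7775209288102 [0.00687 0.      0.      0.      0.     ] [[0.017, -1.0, 0.002], [-0.993, -0.017, -0.119], [0.119, 0.0, -0.993]] [ 42.9 579.6 944.3]
tower [([580.7, 107.5, -2.2], 0.93), ([557.3, 59.0, 51.7], 0.36)]
tray_center [([551.6, -44.4, 6.8], 0.95)]
dial_center [([579.3, 104.3, 53.6], 0.69)]
dial_mark [([559.7, 59.2, 52.7], 0.63)]
die_center [([621.6, -3.2, 78.6], 0.42)]
gate [([639.9, -4.9, 67.6], 0.92)]
jasper_die [([671.0, 182.4, 0.6], 0.62)]
pawn []
paint_pot [([523.6, 219.7, -0.9], 0.47), ([712.3, 64.4, 1.7], 0.22)]
pencil [([712.1, 65.2, 0.9], 0.5)]
deck_box [([477.8, 316.8, -1.3], 0.71)]
dice_cup [([713.7, -156.5, 1.2], 0.65)]
side 45.5874815077263 286.25476398452145 209.44615660999307 [-0.12956216  0.          0.          0.          0.        ] [[0.998, -0.06, -0.016], [-0.044, -0.489, -0.871], [0.044, 0.87, -0.491]] [-551.4  133.  1127.1]
tower [([576.9, 106.1, 0.2], 0.56)]
tray_center [([552.9, -44.9, 1.6], 0.7)]
dial_center [([578.6, 104.4, 58.8], 0.62), ([467.0, 57.0, -0.1], 0.57)]
dial_mark [([560.2, 54.6, 57.4], 0.63)]
die_center []
gate []
jasper_die [([583.6, 103.4, 3.6], 0.6)]
pawn [([464.0, 54.4, 1.5], 0.57)]
paint_pot [([523.2, 221.0, -1.3], 0.54)]
pencil [([713.0, 62.0, 0.1], 0.55)]
deck_box [([582.0, 104.8, 2.3], 0.68), ([476.9, 320.9, -1.3], 0.6)]
dice_cup [([717.7, -155.9, 3.9], 0.95)]
```

View pics/top0.png

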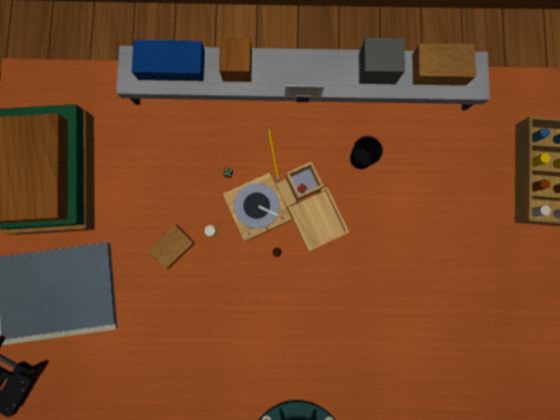

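View pics/side0.png

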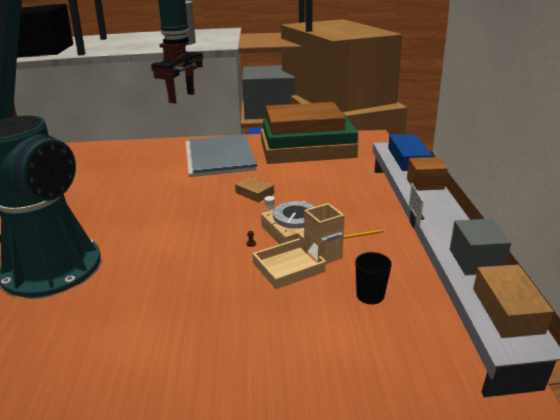

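```bash
cat > h.py <<'E'
import numpy as np,cv2
def cam(p):
    f=210/np.tan(np.radians(p["vertical_fov"]/2))
    return np.array([[f,0,p["cx"]],[0,f,p["cy"]],[0,0,1]])
def ray(p,uv):
    n=cv2.undistortPoints(np.array([[uv]],float),cam(p),np.array(p["dist_coeffs"]))[0,0]
    return -p["R"].T@p["t"],p["R"].T@np.array([*n,1])
def atz(p,uv,z):
    c,d=ray(p,uv);return c+d*(z-c[2])/d[2]
def proj(p,X):
    return cv2.projectPoints(np.array(X,float).reshape(-1,3),cv2.Rodrigues(p["R"])[0],np.array(p["t"],float),cam(p),np.array(p["dist_coeffs"]))[0][:,0]
def cloud(p,m):
    v,u=np.nonzero(m&(p["depth"]>0));z=p["depth"][v,u]
    n=cv2.undistortPoints(np.stack([u,v],1).astype(float)[:,None],cam(p),np.array(p["dist_coeffs"]))[:,0]
    return (np.c_[n*z[:,None],z]-p["t"])@p["R"]
E
python3 - <<'E'
from h import *
from bench import optics
for n in("top","side"):
    p=optics.capture(n)
    for r in optics.regions_of(p,"dial")[:2]:
        m=r["mask"];P=cloud(p,m);t=P[np.abs(P[:,2]-55)<5]
        (c,rad)=cv2.minEnclosingCircle(t[:,:2].astype(np.float32))
        lo,hi=np.percentile(t[:,:2],[.5,99.5],axis=0)
        print(n,round(r["p"],2),m.sum(),"z med",np.median(P[:,2]),"mec",c,rad,"bbox c",(lo+hi)/2,hi-lo)
E
```

```text
side 0.69 797 z med 56.75931568416196 mec (582.013427734375, 108.7810287475586) 59.06653594970703 bbox c [576.7737903  105.24003693] [ 96.98100582 108.98071525]Traceback (most recent call last):
  File "<stdin>", line 8, in <module>
    return _quantile_unchecked(
        a, q, axis, out, overwrite_input, method, keepdims, weights)
    return _ureduce(a,
                    func=_quantile_ureduce_func,
    ...<5 lines>...
                    overwrite_input=overwrite_input,
                    method=method)
    r = func(a, **kwargs)
    result = _quantile(arr,
                       quantiles=q,
    ...<2 lines>...
                       out=out,
                       weights=wgt)
    slices_having_nans = np.isnan(arr[-1, ...])
                                  ~~~^^^^^^^^^
IndexError: index -1 is out of bounds for axis 0 with size 0
```

The top view shows the dial at pixel (257,205), the pointer tip at (277,214) and the red die in the tower at (302,188). The side view shows the dial at (296,214), with its pointer visible to the left of the tower. The dial centre is about (579,105) and the unit's yaw about 28°. I'll rub on the side away from the tower, at radius 46 mm, so the pointer stays visible from the side.

```bash
python3 -m inch '[[[-0.0432,-0.022,0,0,0,0],[-0.0432,-0.022,0,0,0,0],[-0.0432,-0.022,0,0,0,0],[-0.0432,-0.022,0,0,0,0],[-0.0432,-0.022,0,0,0,0],[-0.0432,-0.022,0,0,0,0],[-0.0432,-0.022,0,0,0,0],[-0.0432,-0.022,0,0,0,0],[-0.0432,-0.022,0,0,0,0],[-0.0432,-0.022,0,0,0,0]]]' 0
python3 -m inch '[[[0,0,0.015,0,0,-9.1],[0,0,0.015,0,0,-9.1],[0,0,0.015,0,0,-9.1],[0,0,0.015,0,0,-9.1],[0,0,0.015,0,0,-9.1],[0,0,0.015,0,0,-9.1],[0,0,0.015,0,0,0],[0,0,0,0,0,0],[0,0,0,0,0,0]]]'
```

```text
time_s: 2.75
tool_pos: [557.4, 144.7, 222.8]
orientation: [0.724, 3.057, 0.0]
ft_force: [0.6, -0.1, 0.3]
opening: 0.6
time_s: 3.88
tool_pos: [556.8, 146.1, 117.9]
orientation: [-0.756, 3.049, -0.0]
ft_force: [-0.4, -0.2, 0.2]
opening: 0.3
```

```bash
python3 -m inch '[[[0,0,0.02,0,0,0],[0,0,0.02,0,0,0],[0,0,0.014,0,0,0],[0,0,0.003,0,0,0],[0,0,0,0,0,0],[0,0,0,0,0,0]]]'
for i in 1 2 ; do echo; done; python3 -m inch '[[[0,0,0.002,0,0,0],[0,0,0,0,0,0]]]'; python3 - <<'E'
from bench import optics,state
import cv2
p=optics.capture("side");cv2.imwrite("pics/s1.png",cv2.resize(p["frame"][150:290,200:390,::-1],None,fx=4,fy=4,interpolation=2))
print(state()["ft_force"],state()["tool_pos"])
E
```

```text
time_s: 4.62
tool_pos: [557.1, 146.1, 61.4]
orientation: [-0.759, 3.047, -0.0]
ft_force: [0.0, -0.5, -0.1]
opening: 0.1


time_s: 4.88
tool_pos: [556.5, 146.0, 58.8]
orientation: [-0.759, 3.048, -0.0]
ft_force: [0.3, -1.4, -0.2]
opening: 0.6
[ 0.33531352  0.72932831 -0.15593505] [556.4863123  145.99998168  58.74471901]
```

View pics/s1.png

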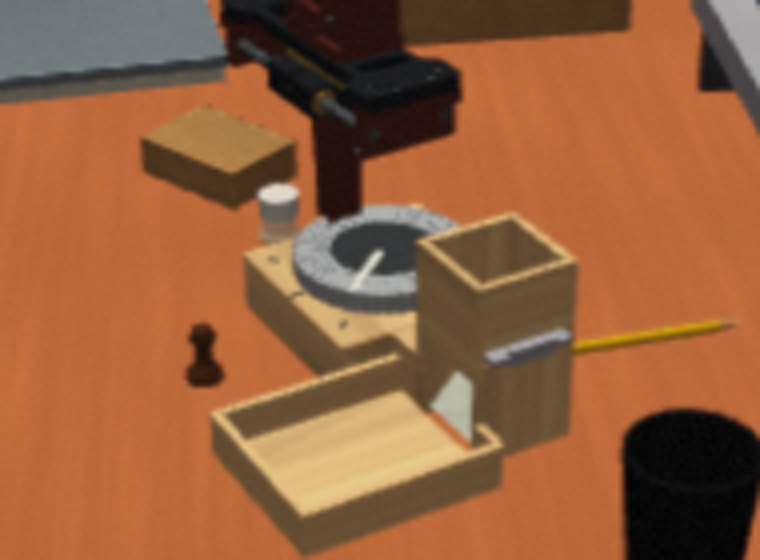

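The crop shows the fingertips just above the far ribs at (340,218). The pointer ends at (360,285), aimed at the first tick (343,325), and the middle tick is at (295,295). Next I'll press down in small steps.

```bash
python3 -m inch '[[[0,0,0.002,0,0,0],[0,0,0,0,0,0],[0,0,0,0,0,0]]]'; python3 -m inch '[[[0,0,0.001,0,0,0],[0,0,0,0,0,0],[0,0,0,0,0,0]]]';python3 -m inch '[[[0,0,0.0005,0,0,0],[0,0,0,0,0,0]]]'
```

```text
time_s: 5.3
tool_pos: [556.4, 146.0, 56.6]
orientation: [0.759, -3.048, 0.0]
ft_force: [-0.3, 0.4, -0.4]
opening: 0.5
time_s: 5.68
tool_pos: [556.5, 146.0, 55.6]
orientation: [0.759, -3.048, 0.0]
ft_force: [-0.3, 0.2, -0.1]
opening: 0.7
time_s: 5.92
tool_pos: [556.7, 146.1, 55.4]
orientation: [-0.759, 3.048, -0.0]
ft_force: [0.2, 0.5, 2.7]
opening: 0.5
```

```bash
python3 -m inch '[[[0,0,0.0005,0,0,0],[0,0,0,0,0,0]]]'; python3 -m inch '[[[0,0,0.0003,0,0,0],[0,0,0,0,0,0]]]'
```

```text
time_s: 6.18
tool_pos: [556.9, 146.2, 55.3]
orientation: [-0.759, 3.048, 0.0]
ft_force: [-0.4, -0.1, 6.0]
opening: 0.3
time_s: 6.42
tool_pos: [557.0, 146.3, 55.3]
orientation: [-0.759, 3.047, 0.0]
ft_force: [-1.8, 1.5, 7.5]
opening: 0.6
```

```bash
python3 -m inch '[[[-0.0032,-0.0001,0,0,0,4],[-0.0032,-0.0001,0,0,0,4],[0,0,0,0,0,0]]]';python3 -m inch '[[[-0.0032,-0.0001,0,0,0,4],[-0.0032,-0.0001,0,0,0,4],[0,0,0,0,0,0]]]'; cat > look.py <<'E'
import sys,cv2,numpy as np
from bench import optics,state
from h import *
p=optics.capture("side");cv2.imwrite(f"pics/{sys.argv[1]}.png",cv2.resize(p["frame"][150:290,200:390,::-1],None,fx=4,fy=4,interpolation=2))
c=np.array([579,105]);g=cv2.cvtColor(p["frame"],cv2.COLOR_RGB2GRAY)
# mean brightness along radial lines (r 8..33, black centre) for each dial angle
a=np.arange(-.3,1.5,.02);w=np.radians(220+28)-a;r=np.arange(12,34,1.)
X=np.array([[[c[0]+q*np.cos(t),c[1]+q*np.sin(t),55] for q in r] for t in w])
uv=proj(p,X).reshape(len(a),-1,2).astype(np.float32)
b=cv2.remap(g,uv[...,0],uv[...,1],1).mean(1)
print("dial by stripe",a[b.argmax()].round(2),b.max(),np.median(b))
print("mark net",[(np.round(q["point"]),round(q["p"],2)) for q in optics.spot_point(p,"dial_mark")[:1]],np.round(state()["ft_force"],1),np.round(state()["tool_pos"],1))
E
python3 look.py s2
```

```text
time_s: 6.8
tool_pos: [562.5, 149.2, 55.2]
orientation: [-0.543, 3.094, 0.001]
ft_force: [-3.2, 1.3, 9.9]
opening: 0.3
time_s: 7.18
tool_pos: [569.0, 151.4, 55.2]
orientation: [-0.326, 3.123, 0.002]
ft_force: [-1.4, 3.6, 9.4]
opening: 0.6
dial by stripe 0.46 188.4090909090909 101.25
mark net [(array([547.,  63.,  56.]), 0.56)] [-1.6  3.3  8.9] [568.9 151.3  55.2]
```

View pics/s2.png

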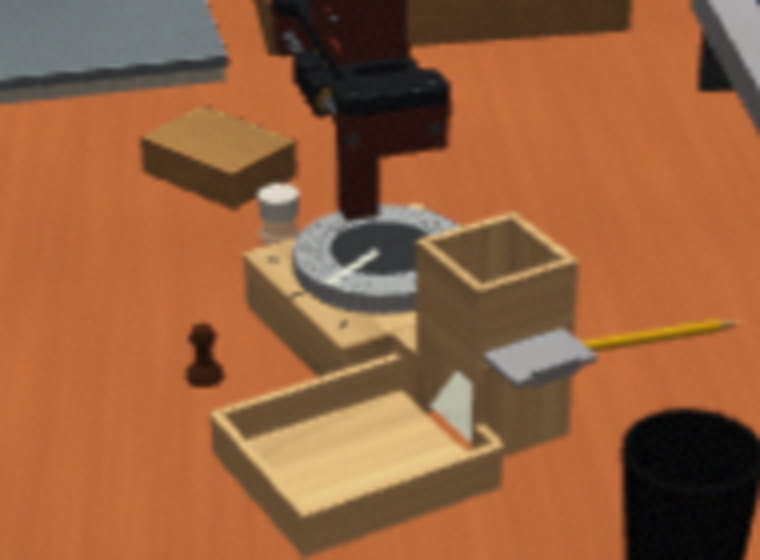

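The dial is following the finger: the gate is about half out and the pointer tip at (328,282) is between the first and middle ticks. I'll rub on another 16°.

```bash
python3 -m inch '[[[-0.0032,-0.0001,0,0,0,4],[-0.0032,-0.0001,0,0,0,4],[0,0,0,0,0,0]]]';python3 -m inch '[[[-0.0032,-0.0001,0,0,0,4],[-0.0032,-0.0001,0,0,0,4],[0,0,0,0,0,0]]]'; python3 look.py s3
```

```text
time_s: 7.65
tool_pos: [576.4, 152.4, 55.3]
orientation: [-0.107, 3.137, 0.002]
ft_force: [0.2, 3.6, 6.3]
opening: 0.4
time_s: 8.02
tool_pos: [583.1, 152.4, 55.3]
orientation: [0.112, 3.136, 0.003]
ft_force: [1.4, 2.7, 5.1]
opening: 0.4
dial by stripe 0.9 170.72727272727272 102.56818181818181
mark net [(array([534.,  75.,  56.]), 0.71)] [1.3 3.9 6.4] [583.  152.4  55.3]
```

View pics/s3.png

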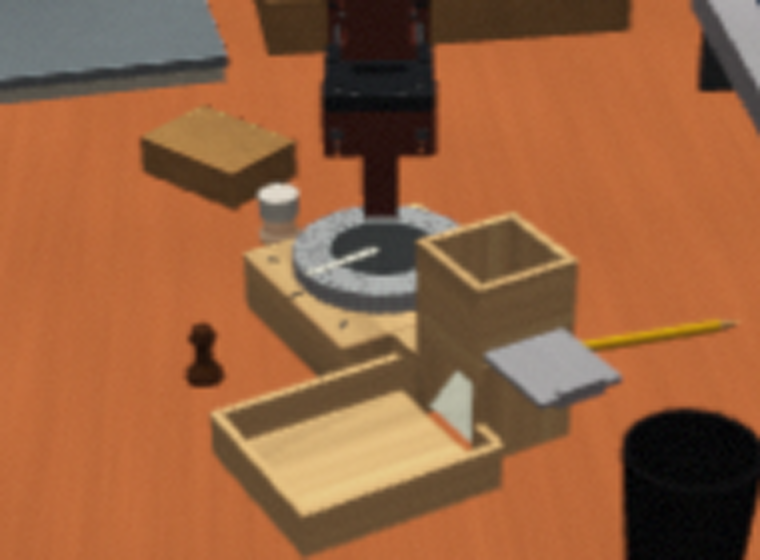

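The pointer is at about 0.6 rad, with its tip at (306,272) just short of the middle tick, and the dial now pulls the finger along. Time to lift off.

```bash
python3 -m inch '[[[0,0,-0.0005,0,0,0],[0,0,-0.001,0,0,0],[0,0,-0.005,0,0,0],[0,0,-0.02,0,0,0],[0,0,-0.04,0,0,0],[0,0,-0.04,0,0,0],[0,0,0,0,0,0],[0,0,0,0,0,0]]]'; python3 look.py s4
```

```text
time_s: 9.12
tool_pos: [580.4, 151.1, 160.2]
orientation: [-0.111, -3.138, 0.001]
ft_force: [0.0, 0.3, -0.1]
opening: 0.3
dial by stripe 1.0 167.6818181818182 100.79545454545453
mark net [(array([533.,  79.,  55.]), 0.92)] [-0.4  0.3 -0.5] [579.9 151.1 159.3]
```

View pics/s4.png

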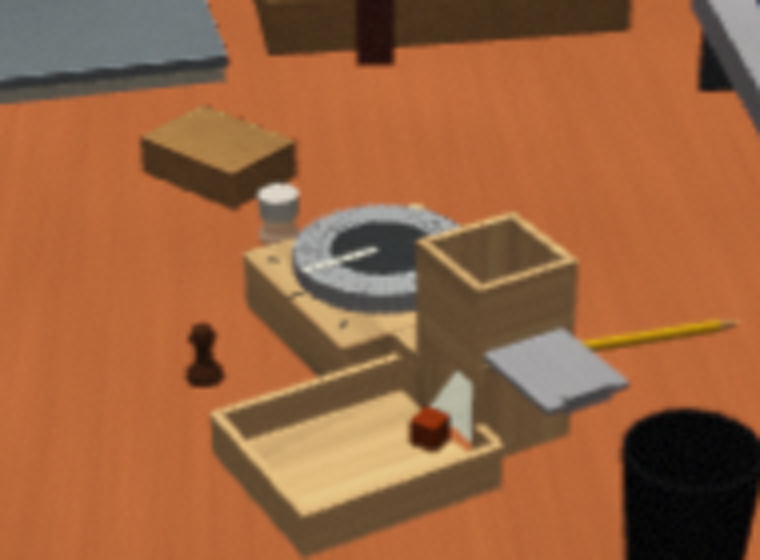

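The die has come down to the foot of the ramp at (430,430), and the pointer tip at (303,271) is at the middle tick. I'll wait a second and then check that everything has settled.

```bash
python3 -m inch '[[[0,0,0,0,0,0],[0,0,0,0,0,0],[0,0,0,0,0,0],[0,0,0,0,0,0],[0,0,0,0,0,0],[0,0,0,0,0,0],[0,0,0,0,0,0],[0,0,0,0,0,0],[0,0,0,0,0,0],[0,0,0,0,0,0]]]'; python3 look.py s5; cat > die.py <<'E'
from h import *
from bench import optics
for n in("top","side"):
    p=optics.capture(n)
    for q in("die_center","dial_mark","jasper_die","pawn","paint_pot","pencil","deck_box","dice_cup"):
        for r in optics.spot_point(p,q)[:2]:
            P=np.array(r["point"]);d=P-[579,105,0];c,s=np.cos(np.radians(28)),np.sin(np.radians(28))
            print(n,q,round(r["p"],2),P.round(1),"unit",np.round([c*d[0]+s*d[1],-s*d[0]+c*d[1],d[2]],1))
    for r in optics.regions_of(p,"metal_die")[:1]:
        C=cloud(p,r["mask"]);print("die cloud top z",np.percentile(C[:,2],[10,50,95]).round(1),C.mean(0).round(1))
E
python3 die.py
```

```text
time_s: 10.48
tool_pos: [581.2, 151.3, 160.8]
orientation: [-0.111, -3.14, 0.0]
ft_force: [0.5, -0.4, 1.6]
opening: 0.4
dial by stripe 1.0 167.63636363636363 101.3409090909091
mark net [(array([533.,  78.,  54.]), 0.59)] [-0.8  0.1 -0.2] [581.2 151.4 160.8]
top die_center 0.45 [596.7 -33.    8.9] unit [ -49.2 -130.2    8.9]
top dial_mark 0.95 [530.2  83.1  53.6] unit [-53.4   3.6  53.6]
top pawn 0.63 [465.   57.6   1.3] unit [-122.9   11.7    1.3]
top paint_pot 0.68 [715.5  65.2  -2.2] unit [101.8 -99.2  -2.2]
top paint_pot 0.64 [ 5.218e+02  2.209e+02 -2.000e-01] unit [  3.9 129.2  -0.2]
top pencil 0.5 [712.4  65.2  -2.1] unit [ 99.1 -97.8  -2.1]
top deck_box 0.72 [ 4.762e+02  3.166e+02 -4.000e-01] unit [  8.6 235.1  -0.4]
top dice_cup 0.66 [ 711.8 -158.     1.2] unit [  -6.2 -294.6    1.2]
die cloud top z [ 5.6 48.1 86.3] [ 721.3 -161.4   45.9]
side die_center 0.57 [593.  -28.   20.5] unit [ -50.1 -124.    20.5]
side dial_mark 0.56 [534.9  82.7  55.6] unit [-49.4   1.   55.6]
side pawn 0.39 [467.9  54.4  -2.2] unit [-121.9    7.5   -2.2]
side paint_pot 0.55 [524.2 222.2   0.6] unit [  6.6 129.2   0.6]
side pencil 0.45 [711.2  64.3   2.8] unit [ 97.6 -98.    2.8]
side deck_box 0.79 [476.4 319.   -1.5] unit [  9.9 237.1  -1.5]
side dice_cup 0.6 [ 718.  -156.7    2.9] unit [-1.000e-01 -2.963e+02  2.900e+00]
die cloud top z [11.  20.  25.5] [598.  -33.4  18.9]
```

View pics/s5.png

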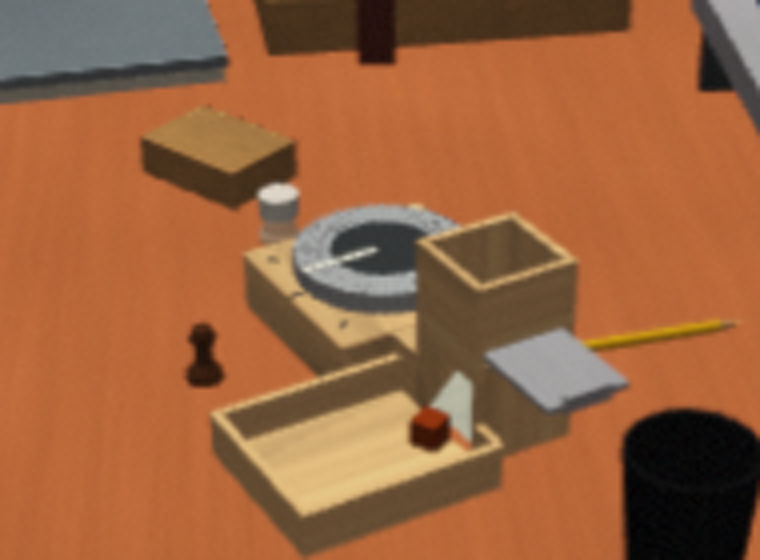

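```bash
python3 - <<'E'
from h import *
from bench import optics
p=optics.capture("top");q=optics.capture("side")
a=cv2.resize(p["frame"][155:255,215:355,::-1],None,fx=5.5,fy=5.5,interpolation=2)
cv2.imwrite("pics/t6.png",a)
from scipy.optimize import least_squares
U=[]
for v in(p,q):
    f=v["frame"].astype(int);m=(f[...,0]>70)&(f[...,1]<.42*f[...,0])&(f[...,2]<.42*f[...,0])
    u=proj(v,[[596,-31,14]])[0];k=np.zeros(m.shape,bool);x,y=u.round().astype(int);k[y-10:y+11,x-10:x+11]=1
    l=optics.regions_of(v,"metal_die");l=[r["mask"]&k for r in l];b=max(l,key=lambda z:z.sum()) if l else m&k
    if b.sum()<15:b=m&k
    yy,xx=np.nonzero(b);U.append((xx.mean(),yy.mean()));print(b.sum(),U[-1],u)
s=least_squares(lambda X:np.r_[proj(p,X)[0]-U[0],proj(q,X)[0]-U[1]],[596,-31,14]);print("die 2-view",s.x.round(1),s.fun.round(2))
E
```

```text
374 (np.float64(312.4117647058824), np.float64(203.4866310160428)) [311.73853395 202.56454739]
29 (np.float64(307.0), np.float64(254.68965517241378)) [306.36342969 258.48234012]
die 2-view [595.1 -31.9  24.5] [ 0.02 -1.12 -0.98  0.16]
```

View pics/t6.png

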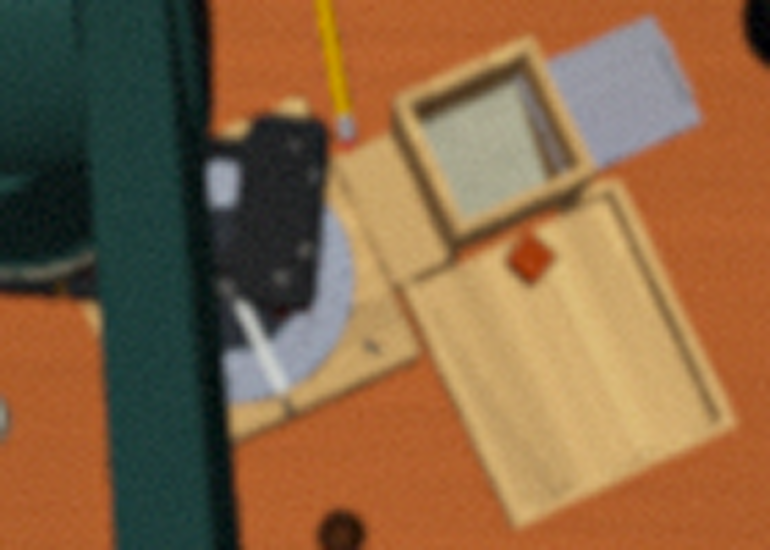

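The top view shows the pointer lying on the middle tick at (288,400), the gate out, and the die flat in the tray at (530,257). My automatic two-view fit gave 24.5 mm for the die's height, but its top mask was wrong: 374 px, which isn't the die. The die's pixels as read in the two pictures, (311.4,201.7) and (307.5,257.5), match a flat die at z≈15. I'll hand in.

```bash
python3 - <<'E'
from h import *
from bench import optics,arm,state
from scipy.optimize import least_squares
p=optics.capture("top");q=optics.capture("side")
s=least_squares(lambda X:np.r_[proj(p,X)[0]-[311.4,201.7],proj(q,X)[0]-[307.5,257.5]],[596,-31,14]);print(s.x.round(1),s.fun.round(2),state()["time_s"])
if s.x[2]<22: print(arm.finish_job())
E
```

```text
[598.3 -30.   15.8] [ 0.   -0.15 -0.14  0.02] 11.875
the job is handed in; nothing more can be done
None
```

I rubbed the dial clockwise with the closed fingertips, pressing with about 5–10 N at roughly 46 mm radius. I lifted off at about 0.6 rad, and the dial sprang on into its middle click. The gate opened and the die dropped into the tray. I handed the job in at about 11.9 s.

**Last checks that passed:**
- **Dial:** the pointer lies on the middle tick in the top view. It looked the same in side views about 1.3 s apart.
- **Die:** it sits at about x −47, y −127 mm in the tower's frame, with its centre about 16 mm above the table, so it is in the tray and under the 24 mm limit. It did not move between the last looks.
- **Bystanders:** the paint pot, pencil, deck box, dice cup and pawn read within a few mm of where they started.
- **Robot:** the gripper is about 105 mm above the dial, touching nothing.

**Checks that failed or disagreed:**
- **Jasper die:** the top view did not find it at the end, when the arm partly blocked that camera. The arm never came down near it.
- **First two-view die height:** it gave 24.5 mm because of a bad mask. Using pixel positions read by hand gave 15.8 mm.
- **Stripe-based dial angle:** it read 1.0 rad at the end. It had also read too high at earlier stages, so I took it as biased and relied on the pointer position and the images instead.

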